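# Set the slab roller for the sample in the tray

### The job

One clay sample lies in the rimmed steel tray: either the thick round one or the thin square one. Set the slab roller for it: slide the black thickness selector to the side whose white marker has the same shape as that sample, on past the first soft stop where it takes up the stiff lock plate, fully home until both stop dead, then let go. The selector must pass under a steel guide strap where fingers cannot follow, so take hold of it again beyond the strap; leave the samples, the mushroom figure and the bowl where they are.

Things in the scene. Friction and masses are not known exactly. Their poses are not given: they have to be found in the camera images.
- roller: Grey bench slab roller, fixed, deck 250 x 600 mm, deck top 60 mm above the table. Origin on the table plane under the middle of the selector track; z up, y along the track. The steel roller lies on the -x side (axis at x = -145 mm, top 133 mm above the table). Nothing but straps and markers stands within 100 mm in x of the track.
- strap_pos (a point): Top centre of the steel guide strap that crosses the track at y = +88 mm of the roller: 16 mm wide along y, 70 mm long along x, bridge 106 to 116 mm above the table, legs at its ends. The selector passes below it, fingers cannot.
- strap_neg (a point): The same for the other strap, at y = -88 mm of the roller.
- selector (a joint): Travel of the selector on its lock plate, along the roller's y axis: 0 in the middle, ends at +0.150 and -0.150 m, where it takes up the lock plate. It starts near the middle and runs against about 4 N.
- lock_plate (a joint): Travel along the roller's y axis of the thin aluminium plate (46 x 440 mm, top 66 mm above the table) on which the selector runs: hard end stops at +0.010 and -0.010 m. It starts near 0, moves only when the selector at its end pulls it along (about 12 N) and stays where it is left. Its place on the roller differs by up to 6 mm along y from setting to setting: feel for the hard stop.
- selector_top (a point): Centre of the top face of the selector grip: a black ribbed bar, 120 mm long along the roller's y, 24 mm wide (x), 34 mm high, its top 101 mm and its underside 67 mm above the table. Fully home it lies wholly beyond the strap.
- round_marker: White ceramic puck, 46 mm across, 26 mm high, fixed on the deck 265 mm from the track's middle, beyond one end of the track (either end). Origin at the centre of its underside.
- square_marker: White ceramic plate, 46 x 46 mm, 8 mm high, fixed on the deck beyond the other end of the track. Origin at the centre of its underside.
- tray: Fixed steel tray, 162 x 162 mm with a rim 22 mm high, floor 8 mm above the table. Origin at the centre of its underside. It holds one of the two samples, the one to set the roller for.
- board: Fixed plywood board, 190 x 190 x 8 mm, no rim; the other sample lies on it. Origin at the centre of its underside.
- round_sample: Thick round terracotta sample, 110 mm across, 26 mm high, loose. Origin at the centre of its underside. To be left alone.
- square_sample: Thin square terracotta sample, 110 x 110 x 10 mm, loose. Origin at the centre of its underside. To be left alone.
- mushroom: Glazed ceramic mushroom figure, cap 80 mm across, 90 mm high, loose. Origin at the centre of its foot. To be left alone.
- bowl: White ceramic bowl, 130 mm across, 55 mm high, loose. Origin at the centre of its underside. To be left alone.
Mind the look-alikes: they are no part of the job. Of the things shaped like the tray, the steel one is meant.

How it is judged:
By the outcome, as a careful person would: the job done as asked, in the order asked, and still so for the second after the job is handed in, with the robot touching nothing.
It also fails if it takes over 45 s, if anything falls off the work surface, if the arm or the gripper's body presses on something with over 40 N, if the wrist force passes 120 N, or if a joint passes its speed limit or range.

### The arm

A 6-joint arm with a two-finger parallel gripper is mounted at the origin on the work surface. World frame = base frame: x ahead of the robot, y to its left, z up, the work surface at z = 0. Lengths are in m, angles in degrees, forces in N, time in s.
With the tool pointing down it reaches from about 0.25 to 0.8 m from the base axis. Payload 3.9 kg.
Tool frame: the origin (TCP) lies midway between the tips of the shut fingers; the grasp point (between the pads) lies 19 mm behind it; z points along the fingers, y is the line along which they close (so a half turn about z gives the same grasp; the last joint's range is limited). The gripper opens to 85 mm and grips with 20 to 120 N. Pads are 22 mm wide; open, the fingers measure 114 mm over their backs; the gripper's body (76 mm by 85 mm) begins 54 mm behind the grasp point. The pads swing forward as they close: fully open they stand 13 mm farther back than shut.
Start: joints at [65.489, 14.897, -7.913, 67.191, 0, 90], TCP at [0.218, 0.478, 0.231] pointing down, gripper open.
Joint ranges: [-159.42, 159.42], [-47.68, 98.78], [-73.54, 78.23], [-108.79, 121.32], [-90, 84.71], [-180, 180]. Speed limits (degrees/s): [147.25, 147.25, 180, 180, 180, 180].

### API

Orientations are given as [roll, pitch, yaw] about the fixed x, y, z axes, in that order (R = Rz(yaw) Ry(pitch) Rx(roll)).
In Python, from bench import * gives the robot as it stands.
- The arm moves only by the shell command python3 -m jog 'ROWS' [OPENING] [FORCE]. ROWS is JSON, a list of rows, each an object with "travel": the shift along the tool's x, y, z normalised to -1 to 1, where 1 is 30 cm, a list of three; "rotation": the turn, a rotation vector about the tool's x, y, z normalised to -1 to 1, where 1 is 120 degrees, a list of three. A call has exactly 10 rows; each row is the pose to reach, as a shift and turn from the pose commanded when the call began, along the tool's axes at that moment; what a row does not reach only later rows make up. A row lasts 1/10 s, in which the tool goes at most 50 mm and 8.59 degrees, less where a joint would pass 70% of its speed; a pose out of reach is approached as far as the arm can. A call with a number of a shift or a turn outside -1 to 1 is refused whole. A call with a gripper value outside its range is refused whole. OPENING is the closure, from -1 (fully open) to 1 (shut), set as the call begins (- or left out, the last holds). The fingers move at their own pace and stop on an object; FORCE is the grip in N (left out, the last holds). Time passes only in rows, so rows that repeat a pose let the fingers close, or fill a call up. It gives the time, the measured TCP pose, the force, the opening and the grip force at its end, in the units of the state.
- get_state(): the state, without advancing time (a new reading comes with each control period).
- capture(name): name is "scene" or "top" or "wrist"; returns the picture (384x512x3 uint8, red, green, blue); there is no depth.
- camera_model(name): a dict with "fx", "fy", "cx", "cy" (pixels), "k1" (the pictures are not rectified: a ray, as slopes to the right and down, at radius r is drawn at 1 + k1 r^2 times it, then the intrinsics apply), "eye" and "rotation" of the camera in the world. Camera axes: x right, y up, looking along -z (the intrinsics and any distortion apply to the point x, -y, -z); pixel columns grow to the right and rows downward; lengths in m; the calibration is good to about 2 mm. A picture is of the moment at which its call begins: read the wrist's pose just before it. camera_model takes no time and is no camera call; for the wrist camera it gives the pose at the moment of the call.
- job_done(): hands the job in; it is judged then, once.
The state is a dict: "t": time; "joints": joint angles; "qvel": joint speeds; "tau": joint torques, N m; "eef_pos": TCP position; "ee_rot": TCP orientation; "contact_force": force on the tool from outside, world axes, zero at the start; "ft_torque": the same for the moment, N m; "width": opening from 0.0 (shut) to 1.0 (fully open); "grip_force": force on a finger pad.
Only numpy, scipy, OpenCV 4.12 (cv2) and the standard library are available. Lean on these libraries where they do the work, as an engineer would, in place of code of your own. Each camera call takes 0.05 s, during which the arm holds its last target. There are 200 camera calls.

## Working session

There is one attempt and no reset: what is moved stays moved. The work goes in short steps, Python scripts to look and compute and a shell command to move; the robot and the scene stay as the last step left them, time stands still between calls to the robot, and variables do not carry over. Pictures are saved under pics/ and viewed, at most 10 in all, crops included, and the job is handed in when it is done.

```bash
mkdir -p pics
python3 - <<'E'
from bench import *
import cv2,json
for n in ("scene","top"):
    cv2.imwrite(f"pics/{n}0.png",capture(n)[:,:,::-1]); m=camera_model(n); print(n,m)
s=get_state(); print(s)
E
```

```text
scene {'fx': 407.9460996728976, 'fy': 407.9460996728976, 'cx': 254.77662787496823, 'cy': 196.99434123505483, 'k1': -0.003685844484555363, 'eye': array([ 0.98047802, -0.85266065,  0.92784158]), 'rotation': array([49.17919298, -0.68081361, 27.07466203])}
top {'fx': 376.05015704563556, 'fy': 376.05015704563556, 'cx': 253.46492701706467, 'cy': 188.87802421319864, 'k1': -0.10376350615286652, 'eye': array([0.35246723, 0.02884214, 1.37866868]), 'rotation': array([  7.0106554 ,   0.76955973, -89.7238781 ])}
{'t': 0.1, 'joints': array([ 6.54879017e+01,  1.49313112e+01, -7.97683084e+00,  6.71900889e+01,
        2.37224703e-04,  9.00008499e+01]), 'qvel': array([-0.04177412,  0.04618322,  0.22243362,  0.02669651,  0.02256797,
        0.02884529]), 'tau': array([-8.56981987e-04, -4.06507802e+01,  2.54527384e+01,  1.00635758e-02,
       -1.05497363e-04,  9.00230674e-06]), 'eef_pos': array([0.2175658 , 0.47714075, 0.2305643 ]), 'ee_rot': array([-1.79901769e+02, -2.35767197e-04,  1.55487051e+02]), 'contact_force': array([-0.29949531, -0.0256981 , -0.39108791]), 'ft_torque': array([-0.02297776, -0.04801434, -0.00324018]), 'grip_force': 0.0, 'width': 1.0006742062556873}
```

View pics/top0.png

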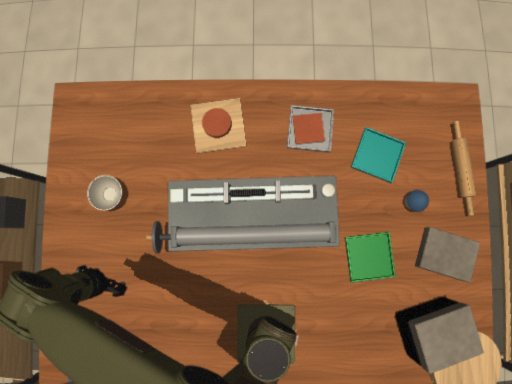

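View pics/scene0.png

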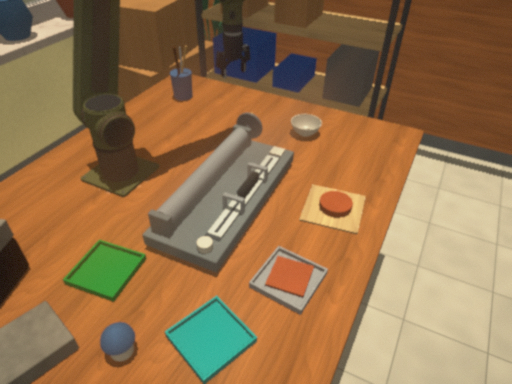

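Top view: the steel tray is at (311,129), grey and rimmed, and holds a square sample. The plywood board at (218,125) holds the round one. The square marker is at (177,196), the +y side, and the round marker at (328,190). Tray look-alikes are teal (378,155), green (370,257) and the grey slab (448,253). The selector is at about (248,192); look-alikes for it are the roller bar (250,236) and the rolling pin (462,168). I'll check these choices in one close crop.

Run:
```python
import cv2
a=cv2.imread("pics/top0.png")[95:255,150:350]
cv2.imwrite("pics/crop.png",cv2.resize(a,None,fx=3.75,fy=3.75,interpolation=cv2.INTER_CUBIC)[:600])
```

```text
(no output)
```

View pics/crop.png

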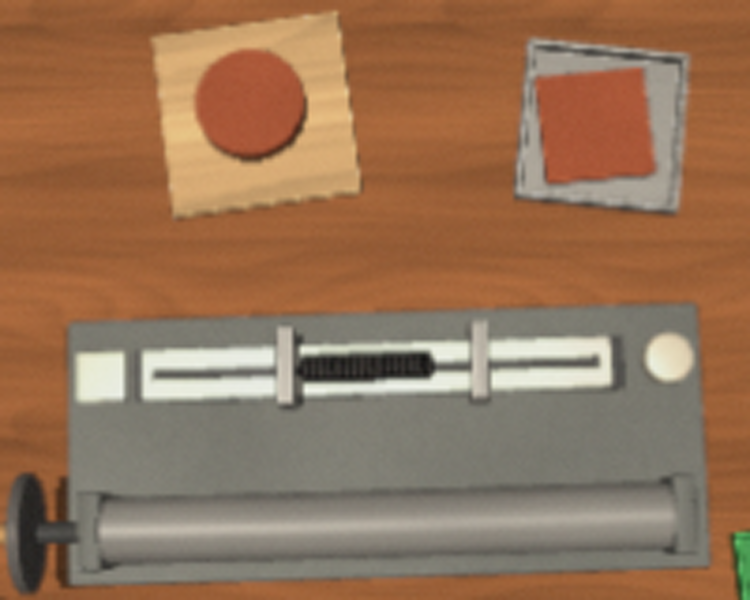

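The crop confirms it: the steel tray holds the square sample, and the square marker is on the left (+y). The strap tops are at crop (286,366) and (480,359), and the selector runs from (299,367) to (434,364).

```bash
cat > h.py <<'E'
from bench import *
import numpy as np,cv2
from scipy.spatial.transform import Rotation as R
def ray(m,u,v):
    d=np.array([(u-m["cx"])/m["fx"],(v-m["cy"])/m["fy"]]);p=d.copy()
    for _ in range(20):p=d/(1+m["k1"]*(p@p))
    return R.from_euler("xyz",m["rotation"],degrees=True).apply([p[0],-p[1],-1])
def pix(m,u,v,z):
    w=ray(m,u,v);e=np.array(m["eye"]);return e+w*(z-e[2])/w[2]
def proj(m,P):
    c=R.from_euler("xyz",m["rotation"],degrees=True).inv().apply(np.atleast_2d(P)-m["eye"])
    p=np.c_[c[:,0],-c[:,1]]/-c[:,2:];p=p*(1+m["k1"]*(p**2).sum(1))[:,None]
    return p*[m["fx"],m["fy"]]+[m["cx"],m["cy"]]
E
python3 - <<'E'
from h import *
m=camera_model("top")
P={}
for n,u,v,z in [("sp",286,366,.116),("sn",480,359,.116),("sq",101,377,.068),("rd",669,357,.086),("sel+",299,367,.101),("sel-",434,364,.101),("dL",70,323,.06),("dR",696,304,.06)]:
    P[n]=pix(m,150+(u+.5)/3.75-.5,95+(v+.5)/3.75-.5,z);print(n,P[n].round(4))
o=(P["sp"]+P["sn"])/2
print(o,np.linalg.norm(P["sp"]-P["sn"]),np.linalg.norm(P["sq"]-P["rd"]),(P["sq"]+P["rd"])/2,np.linalg.norm(P["sel+"]-P["sel-"]))
for a,b in(("sp","sn"),("sq","rd")):
    d=P[a]-P[b];print("yaw",np.degrees(np.arctan2(-d[0],d[1])))
E
```

```text
sp [0.4959 0.1398 0.116 ]
sn [ 0.5029 -0.0352  0.116 ]
sq [0.4903 0.3186 0.068 ]
rd [ 0.5088 -0.2116  0.086 ]
sel+ [0.4968 0.1292 0.101 ]
sel- [0.4999 0.006  0.101 ]
dL [0.5428 0.3518 0.06  ]
dR [ 0.5627 -0.2433  0.06  ]
[0.49939768 0.05231648 0.116     ] 0.17511888533632394 0.5308561896536553 [0.49959403 0.05347565 0.077     ] 0.12324334976413069
yaw 2.267099316844143
yaw 1.997715232033641
```

```bash
python3 -m jog '[{"travel":[-0.2,-0.13,0],"rotation":[0,0,0.1]},{"travel":[-0.3,-0.2,0],"rotation":[0,0,0.16]},{"travel":[-0.4,-0.27,0],"rotation":[0,0,0.22]},{"travel":[-0.5,-0.33,0],"rotation":[0,0,0.28]},{"travel":[-0.6,-0.4,0],"rotation":[0,0,0.34]},{"travel":[-0.7,-0.47,0],"rotation":[0,0,0.4]},{"travel":[-0.8,-0.53,0],"rotation":[0,0,0.46]},{"travel":[-0.9,-0.6,0],"rotation":[0,0,0.529]},{"travel":[-1,-0.67,0],"rotation":[0,0,0.529]},{"travel":[-1,-0.67,0],"rotation":[0,0,0.529]}]' -1 60
cat >> h.py <<'E'
O=np.array([.4995,.053]);Y=2.0
def W(x,y,z):
    return np.r_[O+R.from_euler("z",Y,degrees=True).as_matrix()[:2,:2]@[x,y],z]
def go(x,y,z):
    s=get_state();T=R.from_euler("xyz",s["ee_rot"],degrees=True)
    D=R.from_euler("xyz",[180,0,90+Y],degrees=True)
    print("travel",(T.inv().apply(W(x,y,z)-s["eef_pos"])/.3).round(4),"rot",((T.inv()*D).as_rotvec(True)/120).round(4),s["joints"].round(1))
E
python3 -c "
from h import *
go(0,-.022,.20)"
```

```text
t: 1.1
eef_pos: [0.4088, 0.1672, 0.231]
ee_rot: [180.0, 0.1, 91.7]
contact_force: [-0.0, 0.0, 0.3]
width: 1.0
grip_force: 0.0
travel [-0.4627  0.2914  0.1041] rot [ 0.0001  0.0007 -0.0026] [ 2.230e+01  6.800e+00 -1.840e+01  6.490e+01 -1.000e-01  1.106e+02]
```

```bash
python3 -m jog '[{"travel":[-0.09,0.05,0.02],"rotation":[0,0,0]},{"travel":[-0.18,0.11,0.04],"rotation":[0,0,0]},{"travel":[-0.26,0.17,0.06],"rotation":[0,0,-0.0026]},{"travel":[-0.34,0.22,0.08],"rotation":[0,0,-0.0026]},{"travel":[-0.42,0.265,0.1],"rotation":[0,0,-0.0026]},{"travel":[-0.463,0.291,0.104],"rotation":[0,0,-0.0026]},{"travel":[-0.463,0.291,0.104],"rotation":[0,0,-0.0026]},{"travel":[-0.463,0.291,0.104],"rotation":[0,0,-0.0026]},{"travel":[-0.463,0.291,0.104],"rotation":[0,0,-0.0026]},{"travel":[-0.463,0.291,0.104],"rotation":[0,0,-0.0026]}]'
python3 - <<'E'
from h import *
m=camera_model("wrist");I=capture("wrist")[:,:,::-1].copy();go(0,-.022,.072)
cv2.imwrite("pics/w0.png",I)
P=[W(0,.088,.116),W(0,-.088,.116),W(0,.075,.101),W(0,-.045,.101)]
q=proj(m,P);print(q.round(1))
for a in q: cv2.drawMarker(I,tuple(int(round(k)) for k in a),(0,0,255),0,10,1)
cv2.imwrite("pics/w0m.png",I)
E
```

```text
t: 2.1
eef_pos: [0.4991, 0.0356, 0.2004]
ee_rot: [180.0, -0.0, 92.4]
contact_force: [0.4, 0.2, -0.4]
width: 1.001
grip_force: 0.0
travel [-0.015   0.003   0.4281] rot [ 0.0001 -0.0001  0.0033] [  4.1  13.4 -14.7  61.9   0.   91.7]
[[255.3  45.8]
 [252.6 290.8]
 [254.8  69. ]
 [253.  232.5]]
```

View pics/w0m.png

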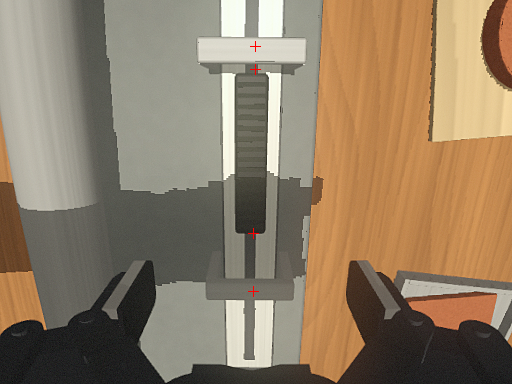

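Wrist view: the straps are centred at about (251,50) and (250,289). The selector runs from (252,73) to (250.5,233). My predicted marks agree to within a few pixels.

Run:
```python
from h import *
m=camera_model("wrist")
a=[pix(m,u,v,z) for u,v,z in [(251,50,.116),(250,289,.116),(252,74,.101),(250.5,233,.101)]]
M=R.from_euler("z",Y,degrees=True).as_matrix()[:2,:2]
for p in a: print(p.round(4),(M.T@(p[:2]-O)).round(4))
print(np.linalg.norm(a[0]-a[1]),np.linalg.norm(a[2]-a[3]))
```

```text
[0.494  0.1383 0.116 ] [-0.0026  0.0854]
[ 0.5006 -0.0335  0.116 ] [-0.0019 -0.0865]
[0.4952 0.1245 0.101 ] [-0.0018  0.0716]
[0.4992 0.0074 0.101 ] [-0.0019 -0.0456]
0.1719083399237669 0.11720440629004661
```

```bash
python3 -m jog '[{"travel":[-0.028,-0.002,0.08],"rotation":[0,0,0.0033]},{"travel":[-0.028,-0.002,0.16],"rotation":[0,0,0.0033]},{"travel":[-0.028,-0.002,0.24],"rotation":[0,0,0.0033]},{"travel":[-0.028,-0.002,0.3],"rotation":[0,0,0.0033]},{"travel":[-0.028,-0.002,0.36],"rotation":[0,0,0.0033]},{"travel":[-0.028,-0.002,0.4],"rotation":[0,0,0.0033]},{"travel":[-0.028,-0.002,0.428],"rotation":[0,0,0.0033]},{"travel":[-0.028,-0.002,0.428],"rotation":[0,0,0.0033]},{"travel":[-0.028,-0.002,0.428],"rotation":[0,0,0.0033]},{"travel":[-0.028,-0.002,0.428],"rotation":[0,0,0.0033]}]' -1 60
python3 -m jog '[{"travel":[0,0,0],"rotation":[0,0,0]},{"travel":[0,0,0],"rotation":[0,0,0]},{"travel":[0,0,0],"rotation":[0,0,0]},{"travel":[0,0,0],"rotation":[0,0,0]},{"travel":[0,0,0],"rotation":[0,0,0]},{"travel":[0,0,0],"rotation":[0,0,0]},{"travel":[0,0,0],"rotation":[0,0,0]},{"travel":[0,0,0],"rotation":[0,0,0]},{"travel":[0,0,0],"rotation":[0,0,0]},{"travel":[0,0,0],"rotation":[0,0,0]}]' 1 60
python3 -c "
from h import *
go(-.0015,.058,.072)"
```

```text
t: 3.15
eef_pos: [0.4999, 0.0263, 0.0725]
ee_rot: [179.9, -0.0, 91.9]
contact_force: [-1.4, -0.3, -0.6]
width: 0.998
grip_force: 0.0
t: 4.15
eef_pos: [0.499, 0.0261, 0.072]
ee_rot: [-180.0, 0.0, 91.9]
contact_force: [-2.4, -0.4, 5.6]
width: 0.273
grip_force: 59.1
travel [ 2.828e-01 -5.000e-04 -1.000e-04] rot [-0.0001  0.     -0.0006] [  3.   19.7 -27.   43.4  -0.   91.1]
```

```bash
python3 -m jog '[{"travel":[0.02,0,0],"rotation":[0,0,0]},{"travel":[0.055,0,0],"rotation":[0,0,0]},{"travel":[0.09,0,0],"rotation":[0,0,0]},{"travel":[0.125,0,0],"rotation":[0,0,0]},{"travel":[0.16,0,0],"rotation":[0,0,0]},{"travel":[0.195,0,0],"rotation":[0,0,0]},{"travel":[0.23,0,0],"rotation":[0,0,0]},{"travel":[0.265,0,0],"rotation":[0,0,0]},{"travel":[0.28,0,0],"rotation":[0,0,0]},{"travel":[0.28,0,0],"rotation":[0,0,0]}]'
python3 -c "
from h import *
go(-.0015,.058,.072)"
```

```text
t: 5.15
eef_pos: [0.4962, 0.1101, 0.072]
ee_rot: [-180.0, 0.0, 91.9]
contact_force: [-2.9, -1.2, 5.9]
width: 0.269
grip_force: 59.3
travel [ 0.0026 -0.0005  0.    ] rot [-0.0001  0.0004 -0.0005] [ 12.5  20.4 -25.8  43.8  -0.  100.6]
```

```bash
python3 -m jog '[{"travel":[0,0,0],"rotation":[0,0,0]},{"travel":[0,0,0],"rotation":[0,0,0]},{"travel":[0,0,0],"rotation":[0,0,0]},{"travel":[0,0,0],"rotation":[0,0,0]},{"travel":[0,0,0],"rotation":[0,0,0]},{"travel":[0,0,-0.06],"rotation":[0,0,0]},{"travel":[0,0,-0.14],"rotation":[0,0,0]},{"travel":[0,0,-0.22],"rotation":[0,0,0]},{"travel":[0,0,-0.28],"rotation":[0,0,0]},{"travel":[0,0,-0.3],"rotation":[0,0,0]}]' -1
python3 -m jog '[{"travel":[0.05,0,-0.05],"rotation":[0,0,0]},{"travel":[0.11,0,-0.05],"rotation":[0,0,0]},{"travel":[0.17,0,-0.05],"rotation":[0,0,0]},{"travel":[0.22,0,-0.05],"rotation":[0,0,0]},{"travel":[0.242,0,-0.05],"rotation":[0,0,0]},{"travel":[0.242,0,-0.05],"rotation":[0,0,0]},{"travel":[0.242,0,-0.05],"rotation":[0,0,0]},{"travel":[0.242,0,-0.05],"rotation":[0,0,0]},{"travel":[0.242,0,-0.05],"rotation":[0,0,0]},{"travel":[0.242,0,-0.05],"rotation":[0,0,0]}]'
python3 - <<'E'
from h import *
m=camera_model("wrist");I=capture("wrist")[:,:,::-1].copy();go(-.0015,.130,.072)
q=proj(m,[W(-.0015,.088,.116),W(-.0015,.1575,.101),W(-.0015,.0375,.101)]);print(q.round(1))
for a in q: cv2.drawMarker(I,tuple(int(round(k)) for k in a),(0,0,255),0,10,1)
cv2.imwrite("pics/w1.png",I)
E
```

```text
t: 6.15
eef_pos: [0.4978, 0.1104, 0.1637]
ee_rot: [179.8, -0.0, 91.9]
contact_force: [0.6, 0.9, -0.3]
width: 1.002
grip_force: 0.0
t: 7.15
eef_pos: [0.494, 0.1822, 0.1768]
ee_rot: [180.0, 0.0, 91.9]
contact_force: [-0.4, -0.4, -0.3]
width: 0.999
grip_force: 0.0
travel [ 0.002  -0.0019  0.3492] rot [ 0.      0.     -0.0009] [ 20.3  16.7 -13.7  59.5  -0.  108.4]
[[251.4 273.7]
 [251.3 169.4]
 [251.4 320.3]]
```

View pics/w1.png

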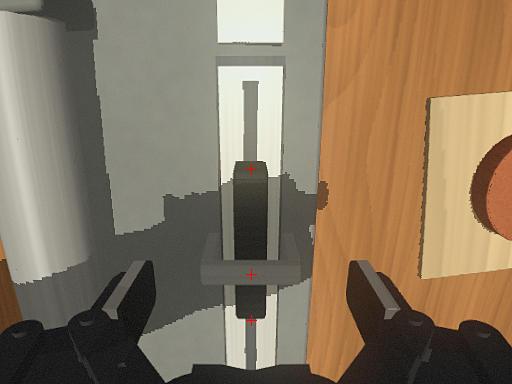

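The selector's front end shows at about (251,165), beyond the strap at (251,271), as predicted. Descend and regrasp there.

```bash
python3 -m jog '[{"travel":[0.002,-0.001,0.07],"rotation":[0,0,0]},{"travel":[0.002,-0.001,0.15],"rotation":[0,0,0]},{"travel":[0.002,-0.001,0.22],"rotation":[0,0,0]},{"travel":[0.002,-0.001,0.28],"rotation":[0,0,0]},{"travel":[0.002,-0.001,0.32],"rotation":[0,0,0]},{"travel":[0.002,-0.001,0.349],"rotation":[0,0,0]},{"travel":[0.002,-0.001,0.349],"rotation":[0,0,0]},{"travel":[0.002,-0.001,0.349],"rotation":[0,0,0]},{"travel":[0.002,-0.001,0.349],"rotation":[0,0,0]},{"travel":[0.002,-0.001,0.349],"rotation":[0,0,0]}]' -1
python3 -m jog '[{"travel":[0,0,0],"rotation":[0,0,0]},{"travel":[0,0,0],"rotation":[0,0,0]},{"travel":[0,0,0],"rotation":[0,0,0]},{"travel":[0,0,0],"rotation":[0,0,0]},{"travel":[0,0,0],"rotation":[0,0,0]},{"travel":[0,0,0],"rotation":[0,0,0]},{"travel":[0,0,0],"rotation":[0,0,0]},{"travel":[0,0,0],"rotation":[0,0,0]},{"travel":[0,0,0],"rotation":[0,0,0]},{"travel":[0,0,0],"rotation":[0,0,0]}]' 1 80
python3 -m jog '[{"travel":[0.015,0,0],"rotation":[0,0,0]},{"travel":[0.03,0,0],"rotation":[0,0,0]},{"travel":[0.045,0,0],"rotation":[0,0,0]},{"travel":[0.06,0,0],"rotation":[0,0,0]},{"travel":[0.075,0,0],"rotation":[0,0,0]},{"travel":[0.09,0,0],"rotation":[0,0,0]},{"travel":[0.105,0,0],"rotation":[0,0,0]},{"travel":[0.12,0,0],"rotation":[0,0,0]},{"travel":[0.135,0,0],"rotation":[0,0,0]},{"travel":[0.14,0,0],"rotation":[0,0,0]}]'
```

```text
t: 8.2
eef_pos: [0.4943, 0.1835, 0.0728]
ee_rot: [179.9, -0.0, 91.9]
contact_force: [0.5, 0.4, 0.6]
width: 1.0
grip_force: 0.0
t: 9.2
eef_pos: [0.4937, 0.1833, 0.0722]
ee_rot: [180.0, -0.0, 91.9]
contact_force: [-1.7, -1.3, 4.6]
width: 0.27
grip_force: 78.3
t: 10.2
eef_pos: [0.4923, 0.2244, 0.0722]
ee_rot: [180.0, 0.1, 91.9]
contact_force: [-1.6, -3.6, 6.1]
width: 0.268
grip_force: 78.8
```

```bash
for i in 1; do python3 -m jog '[{"travel":[0.004,0,0],"rotation":[0,0,0]},{"travel":[0.008,0,0],"rotation":[0,0,0]},{"travel":[0.012,0,0],"rotation":[0,0,0]},{"travel":[0.016,0,0],"rotation":[0,0,0]},{"travel":[0.02,0,0],"rotation":[0,0,0]},{"travel":[0.024,0,0],"rotation":[0,0,0]},{"travel":[0.028,0,0],"rotation":[0,0,0]},{"travel":[0.032,0,0],"rotation":[0,0,0]},{"travel":[0.036,0,0],"rotation":[0,0,0]},{"travel":[0.036,0,0],"rotation":[0,0,0]}]'; done
python3 -m jog '[{"travel":[0.003,0,0],"rotation":[0,0,0]},{"travel":[0.006,0,0],"rotation":[0,0,0]},{"travel":[0.008,0,0],"rotation":[0,0,0]},{"travel":[0.01,0,0],"rotation":[0,0,0]},{"travel":[0.012,0,0],"rotation":[0,0,0]},{"travel":[0.014,0,0],"rotation":[0,0,0]},{"travel":[0.016,0,0],"rotation":[0,0,0]},{"travel":[0.018,0,0],"rotation":[0,0,0]},{"travel":[0.02,0,0],"rotation":[0,0,0]},{"travel":[0.02,0,0],"rotation":[0,0,0]}]'
```

```text
t: 11.2
eef_pos: [0.4919, 0.2351, 0.0722]
ee_rot: [180.0, 0.1, 91.9]
contact_force: [-1.5, -3.3, 5.6]
width: 0.264
grip_force: 78.8
t: 12.2
eef_pos: [0.4917, 0.2409, 0.0722]
ee_rot: [180.0, 0.1, 91.9]
contact_force: [-0.8, -4.3, 4.8]
width: 0.268
grip_force: 78.8
```

```bash
for i in 1 2; do python3 -m jog '[{"travel":[0.002,0,0],"rotation":[0,0,0]},{"travel":[0.004,0,0],"rotation":[0,0,0]},{"travel":[0.006,0,0],"rotation":[0,0,0]},{"travel":[0.008,0,0],"rotation":[0,0,0]},{"travel":[0.01,0,0],"rotation":[0,0,0]},{"travel":[0.012,0,0],"rotation":[0,0,0]},{"travel":[0.014,0,0],"rotation":[0,0,0]},{"travel":[0.016,0,0],"rotation":[0,0,0]},{"travel":[0.016,0,0],"rotation":[0,0,0]},{"travel":[0.016,0,0],"rotation":[0,0,0]}]' | egrep 'eef|contact|grip'; done
```

```text
eef_pos: [0.4916, 0.2428, 0.0721]
contact_force: [-0.3, -12.1, 6.9]
grip_force: 79.1
eef_pos: [0.4915, 0.2476, 0.0721]
contact_force: [0.3, -11.6, 7.6]
grip_force: 79.1
```

```bash
for i in 1 2 3; do python3 -m jog '[{"travel":[0.002,0,0],"rotation":[0,0,0]},{"travel":[0.004,0,0],"rotation":[0,0,0]},{"travel":[0.006,0,0],"rotation":[0,0,0]},{"travel":[0.008,0,0],"rotation":[0,0,0]},{"travel":[0.01,0,0],"rotation":[0,0,0]},{"travel":[0.01,0,0],"rotation":[0,0,0]},{"travel":[0.01,0,0],"rotation":[0,0,0]},{"travel":[0.01,0,0],"rotation":[0,0,0]},{"travel":[0.01,0,0],"rotation":[0,0,0]},{"travel":[0.01,0,0],"rotation":[0,0,0]}]' | egrep 't:|eef|contact|grip'; done
```

```text
t: 15.2
eef_pos: [0.4915, 0.2483, 0.0721]
ee_rot: [179.9, 0.7, 91.8]
contact_force: [0.9, -18.4, 9.9]
grip_force: 79.3
t: 16.2
eef_pos: [0.4914, 0.2482, 0.072]
ee_rot: [179.9, 1.1, 91.7]
contact_force: [2.1, -27.2, 11.4]
grip_force: 79.6
t: 17.2
eef_pos: [0.4914, 0.2483, 0.0719]
ee_rot: [179.9, 1.4, 91.6]
contact_force: [3.6, -33.3, 13.5]
grip_force: 80.0
```

Hard stop: at y = 0.2483 the force climbs from 12 N to 33 N with no further motion. I'll ease off part of the load, let go and rise.

```bash
python3 -m jog '[{"travel":[-0.005,0,0],"rotation":[0,0,0]},{"travel":[-0.01,0,0],"rotation":[0,0,0]},{"travel":[-0.015,0,0],"rotation":[0,0,0]},{"travel":[-0.02,0,0],"rotation":[0,0,0]},{"travel":[-0.02,0,0],"rotation":[0,0,0]},{"travel":[-0.02,0,0],"rotation":[0,0,0]},{"travel":[-0.02,0,0],"rotation":[0,0,0]},{"travel":[-0.02,0,0],"rotation":[0,0,0]},{"travel":[-0.02,0,0],"rotation":[0,0,0]},{"travel":[-0.02,0,0],"rotation":[0,0,0]}]'
python3 -m jog '[{"travel":[0,0,0],"rotation":[0,0,0]},{"travel":[0,0,0],"rotation":[0,0,0]},{"travel":[0,0,0],"rotation":[0,0,0]},{"travel":[0,0,0],"rotation":[0,0,0]},{"travel":[0,0,0],"rotation":[0,0,0]},{"travel":[0,0,-0.06],"rotation":[0,0,0]},{"travel":[0,0,-0.14],"rotation":[0,0,0]},{"travel":[0,0,-0.22],"rotation":[0,0,0]},{"travel":[0,0,-0.3],"rotation":[0,0,0]},{"travel":[0,0,-0.36],"rotation":[0,0,0]}]' -1
python3 -m jog '[{"travel":[0,0,-0.05],"rotation":[0,0,0]},{"travel":[-0.1,0,-0.1],"rotation":[0,0,0]},{"travel":[-0.2,0,-0.1],"rotation":[0,0,0]},{"travel":[-0.3,0,-0.1],"rotation":[0,0,0]},{"travel":[-0.3,0,-0.1],"rotation":[0,0,0]},{"travel":[-0.3,0,-0.1],"rotation":[0,0,0]},{"travel":[-0.3,0,-0.1],"rotation":[0,0,0]},{"travel":[-0.3,0,-0.1],"rotation":[0,0,0]},{"travel":[-0.3,0,-0.1],"rotation":[0,0,0]},{"travel":[-0.3,0,-0.1],"rotation":[0,0,0]}]'
python3 - <<'E'
from h import *
m=camera_model("wrist");I=capture("wrist")[:,:,::-1].copy()
q=proj(m,[W(-.0015,.088,.116),W(-.0015,.220,.101),W(-.0015,.100,.101)]);print(q.round(1))
cv2.imwrite("pics/w2.png",I)
E
```

```text
t: 18.2
eef_pos: [0.4914, 0.2484, 0.0721]
ee_rot: [179.9, 0.7, 91.8]
contact_force: [1.1, -17.3, 9.0]
width: 0.267
grip_force: 79.3
t: 19.2
eef_pos: [0.4916, 0.2551, 0.1816]
ee_rot: [179.9, -0.0, 91.9]
contact_force: [0.4, 0.4, 0.4]
width: 1.002
grip_force: 0.0
t: 20.2
eef_pos: [0.4942, 0.1653, 0.2099]
ee_rot: [-180.0, -0.0, 92.0]
contact_force: [-0.9, -0.1, -0.7]
width: 0.995
grip_force: 0.0
[[251.8 231.5]
 [252.   46.9]
 [251.8 210. ]]
```

View pics/w2.png

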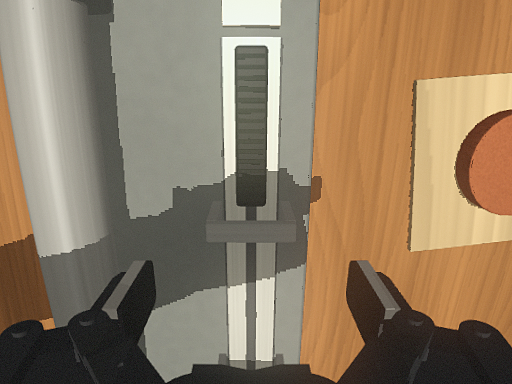

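The selector spans rows 45–207 at column 251, wholly beyond the strap. As a check, I'll measure how far the plate end moved (row 57 in the earlier picture, row 38 now).

Run:
```python
from h import *
m=camera_model("wrist");s=get_state()
M=R.from_euler("z",Y,degrees=True).as_matrix()[:2,:2]
f=lambda m,v,z:(M.T@(pix(m,251,v,z)[:2]-O))[1].round(4)
m1=dict(m);m1["eye"]=np.array(m["eye"])+np.array([.494,.1822,.1768])-s["eef_pos"]
def edges(p,lo,hi):
    g=cv2.imread(p)[lo:hi,228:242].mean((1,2));d=np.diff(g);return [(lo+i+1,d[i].round()) for i in np.argsort(-abs(d))[:4]]
print(edges("pics/w1.png",35,75),edges("pics/w2.png",15,44))
print("plate end before",f(m1,57,.066),"marker",f(m1,44,.068),"strap",f(m1,271,.116))
print("plate end after",f(m,38,.066),"marker",f(m,26,.068),"strap",f(m,223,.116))
print("selector",f(m,45,.101),f(m,207,.101))
```

```text
[(np.int64(42), np.float64(-78.0)), (np.int64(66), np.float64(74.0)), (np.int64(43), np.float64(-38.0)), (np.int64(67), np.float64(29.0))] [(np.int64(37), np.float64(93.0)), (np.int64(26), np.float64(-70.0)), (np.int64(25), np.float64(-62.0)), (np.int64(27), np.float64(33.0))]
plate end before 0.2304 marker 0.2388 strap 0.09
plate end after 0.2305 marker 0.239 strap 0.0949
selector 0.2211 0.1024
```

The plate's white end was actually at row 66 before, about 0.224 m, and is now at 0.2305 m. So the plate has moved about 7 mm to roughly +10 mm, its stop. The selector centre is at 0.162 m, which is 0.15 m from the plate centre, so it's fully home.

```bash
python3 -c "
from bench import *
print(job_done())"
```

```text
the job is handed in; nothing more can be done
None
```

The steel tray held the thin square sample, so I slid the selector to the square-marker side (+y), took hold of it again beyond the strap, pulled it and the lock plate to the hard stop, let go and handed the job in at about 20 s.

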